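# Shut and lock the console caddy with a fingertip

### The arm

A 7-joint arm with a two-finger parallel gripper is mounted at the origin on the work surface. World frame = base frame: x ahead of the robot, y to its left, z up, the work surface at z = 0. Lengths are in mm, angles in rad, forces in N, time in s.
With the tool pointing down it reaches from about 400 to 900 mm from the base axis. Payload 5.6 kg.
Tool frame: the origin (TCP) lies midway between the tips of the shut fingers; the grasp point (between the pads) lies 19 mm behind it; x points along the fingers, y is the direction in which the jaws open and shut, and the axes are right-handed (so a half turn about x gives the same grasp; the last joint's range is limited). The gripper opens to 92 mm and grips with 3 to 60 N. Pads are 20 mm wide; open, the fingers measure 128 mm over their backs; the gripper's body (75 mm by 189 mm) begins 69 mm behind the grasp point.
Start: joints at [-1.366, 0.468, -0.012, 1.603, 0.006, 1.071, -0.056], TCP at [159.468, 630.142, 214.592] pointing down, gripper open.
Joint ranges: [-2.53, 2.53], [-0.31, 2.02], [-1.57, 1.55], [0.28, 2.44], [-1.29, 4.43], [0.15, 1.84], [-2.92, 2.92]. Speed limits (rad/s): [2.57, 2.57, 3.14, 3.14, 3.14, 3.14, 3.14].

### API

Orientations are given as a rotation vector (axis times angle).
In Python, from cell import robot, grip, kin, viewer gives the robot as it stands. Calls block until the motion is done:
- robot.movep(position, orientation): joint-space move of the TCP to a pose.
- robot.servo_line(position, feed=150, rotation=None): straight line of the TCP; rotation=None keeps the orientation; feed is the mean speed in mm/s.
- robot.goto_joints(angles): joint-space move.
- grip(opening, newtons=None): opening from 0.0 (shut) to 1.0 (fully open); newtons is the grip in N (None keeps the last); returns when the fingers have stopped.
- robot.hold(seconds).
- kin.ik(position, orientation): joint angles nearest the present ones, or None.
- robot.observe(): the state.
- viewer.read_camera(name): name is "scene" or "top" or "wrist"; returns the picture (384x512x3 uint8, red, green, blue); there is no depth.
- viewer.camera_info(name): a dict with "camera_matrix" (3x3 intrinsics, pixels), "R" (3x3) and "t" (3): a world point X has camera coordinates R X + t. Camera axes: x right, y down, z forward; pixel columns grow to the right and rows downward; lengths in mm; the calibration is good to about 2 mm. A picture is of the moment at which its call begins: read the wrist's pose just before it. camera_info takes no time and is no camera call; for the wrist camera it gives the pose at the moment of the call.
A pose or a line that the arm cannot do raises robot.IKError and nothing moves.
- robot.job_done(): hands the job in, once; it reports no verdict.
Trained networks look in the newest picture that a camera, given by its name, has taken for a name from the list of things; names that differ only in an ending like _2 or _b are one class to them, and where a whole thing is asked for, a point or a joint stands for the part that bears it (a point fixed in the world has none). Each returns a list of dicts, best first, with "confidence" (0 to 1); they miss things now and then, are a little off and sometimes report something else, mostly with a low value. They report only what shows in the picture. A call takes as long as a camera call.
- viewer.silhouettes(name, camera): "mask" (384x512 bool, what is visible of it).
- viewer.pinpoint(name, camera): "at" ([x, y, z] in mm, in the coordinates of the camera as it stood for that picture, good to about 4 mm: a listed point, or the origin of a listed thing).
The state is a dict: "t": time; "joints": joint angles; "joint_velocities": joint speeds; "joint_torque": joint torques, N m; "tcp_pos": TCP position; "tcp_rot": TCP orientation; "contact_force": force on the tool from outside, world axes, zero at the start; "wrist_torque": the same for the moment, N m; "grip_width": opening from 0.0 (shut) to 1.0 (fully open).
Only numpy, scipy, OpenCV 4.12 (cv2) and the standard library are available. Lean on these libraries where they do the work, as an engineer would, in place of code of your own. Each camera call takes 0.05 s, during which the arm holds its last target.

### The job

The lid of the rattan-look caddy under the television stands ajar: press it fully shut with a fingertip, and only then push its swing latch round by the upright post until the latch arm lies over the lid in line with the raised rib. Push only: do not lift the caddy or shove it from its place, do not open the lid further, and leave the tumbler, the succulent pot and the tray with the remote where they are. Finish with the lid shut, the latch lined up and the hand clear.

Things in the scene. Friction and masses are not known exactly. Their poses are not given: they have to be found in the camera images.
- caddy: rattan-look plastic caddy, loose on the console, about 1.4 kg with its contents; 160 mm along its x, 220 mm along its y, 85 mm high without lid. Origin: centre of its underside; its x points from the latch side (front, towards the robot) to the lid hinge, z up. A bracket 34 mm wide stands out 32 mm from the middle of the front wall and carries the latch pivot.
- lid (a joint): angle of the lid about its hinge, which lies along the caddy's far top edge (caddy frame x = +83 mm, z = 85 mm, parallel to y): 0 is shut, positive is open (front edge raised). Starts 0.2 to 0.4 rad. Stiff friction hinge: stays where left, closes with 1 to 2 N pressed down near its middle or front; hard stop at 0.
- lid_front (a point): middle of the lid's front edge, on its top face (166 mm from the hinge line); moves with the lid. The lid is a flat plate 166 x 226 x 10 mm; shut, its top is 95 mm above the console. A rib 14 mm wide, 3 mm high and 140 mm long runs on its top along the middle line from front to hinge side (caddy y = 0).
- latch (a joint): angle of the latch arm about its upright pivot: 0 when the arm points along the caddy's +x, over the lid and exactly in line with the rib; positive anticlockwise from above, i.e. swung to the caddy's +y side. Starts 1.45 to 1.95 rad, off the lid. Stiff friction pivot, stays where left, turns with about 1 N at the post; no stop at 0 (stops at -1.2 and 2.4).
- latch_pivot (a point): point on the latch pivot axis (caddy frame x = -108 mm, y = 0), at the height of the arm's top face, 109 mm above the console. The arm is a flat bar 14 mm wide, 8 mm thick, reaching 100 mm from the pivot, 6 mm above the shut lid and 3 mm above its rib; the pivot hub has 12 mm radius.
- latch_post (a point): top centre of the upright round post on the latch arm, 90 mm from the pivot; the post is 14 mm in diameter and rises 30 mm above the arm's top face, from 109 to 139 mm above the console
- tumbler: stainless steel tumbler, 74 mm across at the rim, 115 mm high, loose; origin: centre of its underside; leave alone
- pot: teal ceramic pot with a succulent, 84 mm across, about 98 mm high in all, loose; origin: centre of its underside; leave alone
- tray: clear acrylic tray 90 (its x) x 220 (its y) x 22 mm, loose; origin: centre of its underside; leave alone
- remote: slim black remote control 40 x 165 x 16 mm lying in the tray, loose; origin: centre of its underside; leave alone

How it is judged:
By the outcome, as a careful person would: the job done as asked, in the order asked, and still so for the second after the job is handed in, with the robot touching nothing.
It also fails if it takes over 51 s, if anything falls off the work surface, if the arm or the gripper's body presses on something with over 40 N, if the wrist force passes 120 N, or if a joint passes its speed limit or range.

## Working session

There is one attempt and no reset: what is moved stays moved. The work goes in short steps, each a Python script; the robot and the scene stay as the last script left them, time stands still between calls to the robot, and variables do not carry over. Pictures are saved under pics/ and viewed, and the job is handed in when it is done.

```bash
ls; mkdir -p pics; cat > h.py <<'E'
from cell import robot, grip, kin, viewer
import numpy as np, cv2
def snap(c,f):
    im=viewer.read_camera(c); cv2.imwrite('pics/'+f,im[:,:,::-1]); return im
def toworld(p,c):
    i=viewer.camera_info(c); return np.array(i['R']).T@(np.array(p)-np.array(i['t']))
def pix(X,c):
    i=viewer.camera_info(c); q=np.array(i['camera_matrix'])@(np.array(i['R'])@np.array(X)+np.array(i['t'])); return q[:2]/q[2]
E
python3 - <<'E'
from h import *
o=robot.observe(); print(o['t'],o['tcp_pos'],o['tcp_rot'],o['contact_force'])
for c in ['scene','top','wrist']:
    snap(c,f'a_{c}.png')
    for n in ['caddy','lid_front','latch_pivot','latch_post','tumbler','pot','tray','remote']:
        if c=='wrist' and n not in('caddy','latch_post','latch_pivot','lid_front'):continue
        r=viewer.pinpoint(n,c)
        for d in r[:2]: print(c,n,round(d['confidence'],2),toworld(d['at'],c).round(1))
print(robot.observe()['t'])
E
```

```text
pics
0.0 [159.35783148 629.5606973  213.66294671] [ 0.1931972   1.56210922 -0.1959842 ] [ 0.5999297   0.13987075 -0.23561123]
scene caddy 0.66 [690.9  55.3   1.2]
scene lid_front 0.69 [615.6  47.8 141.7]
scene latch_pivot 0.72 [580.3  49.1 106. ]
scene latch_post 0.54 [543.5 125.5 139.4]
scene tumbler 0.95 [ 6.071e+02 -3.610e+02  3.000e-01]
scene pot 0.76 [677.7 354.9   1.9]
scene pot 0.36 [692.5  56.4   1.4]
scene tray 0.72 [ 338.7 -195.9   -5.1]
scene remote 0.83 [ 326.7 -200.1    1.9]
top caddy 0.59 [686.2  52.7  -2. ]
top lid_front 0.69 [610.2  52.4 134.5]
top latch_pivot 0.67 [580.6  53.7 103.7]
top latch_post 0.57 [540.6 130.  141.2]
top tumbler 0.66 [ 603.  -364.3   -1.8]
top pot 0.9 [ 6.784e+02  3.587e+02 -3.000e-01]
top pot 0.58 [687.8  52.4   2. ]
top tray 0.64 [ 3.288e+02 -2.012e+02 -3.000e-01]
top remote 0.9 [ 331.8 -198.6    1.4]
1.15
```

View pics/a_scene.png

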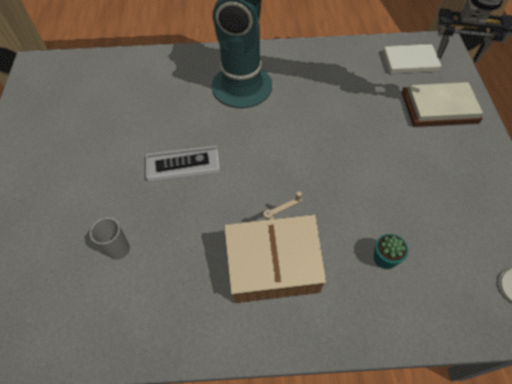

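View pics/a_top.png

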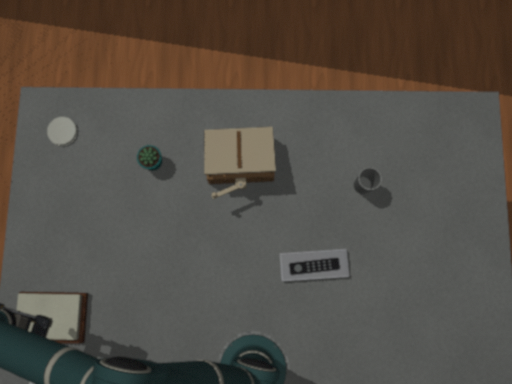

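```bash
cat >> h.py <<'E'
from scipy.spatial.transform import Rotation as Rn
def down(psi):  # tool x down, tool y (jaw dir) at yaw psi
    y=np.array([np.cos(psi),np.sin(psi),0]); x=np.array([0,0,-1.]); z=np.cross(x,y)
    return Rn.from_matrix(np.c_[x,y,z]).as_rotvec()
E
python3 - <<'E'
from h import *
o=robot.observe(); print(Rn.from_rotvec(o['tcp_rot']).as_matrix().round(2))
for psi in np.arange(-3,3.2,.5): 
    for p in ([560,50,330],[640,20,150],[520,130,118],[670,80,118]):
        q=kin.ik(p,down(psi)); print(round(psi,1),p,None if q is None else np.round(q,2))
E
```

```text
[[ 0.    0.25  0.97]
 [-0.    0.97 -0.25]
 [-1.   -0.    0.  ]]
-3.0 [560, 50, 330] [-1.13  0.47  1.37  1.73 -0.48  1.33 -2.67]
-3.0 [640, 20, 150] [-0.89  0.95  1.34  1.74 -0.97  1.29 -2.31]
-3.0 [520, 130, 118] [ 0.6   0.89 -1.33  1.91  0.96  1.17  2.19]
-3.0 [670, 80, 118] [-0.93  1.06  1.33  1.66 -1.06  1.32 -2.39]
-2.5 [560, 50, 330] [-1.13  0.47  1.37  1.73 -0.48  1.33 -2.17]
-2.5 [640, 20, 150] [-0.89  0.95  1.34  1.74 -0.97  1.29 -1.81]
-2.5 [520, 130, 118] [-1.23  0.85  1.34  2.02 -0.95  1.12 -1.94]
-2.5 [670, 80, 118] [-0.93  1.06  1.33  1.66 -1.06  1.32 -1.89]
-2.0 [560, 50, 330] [-1.13  0.47  1.37  1.73 -0.48  1.33 -1.67]
-2.0 [640, 20, 150] [-0.89  0.95  1.34  1.74 -0.97  1.29 -1.31]
-2.0 [520, 130, 118] [-1.23  0.85  1.34  2.02 -0.95  1.12 -1.44]
-2.0 [670, 80, 118] [-0.93  1.06  1.33  1.66 -1.06  1.32 -1.39]
-1.5 [560, 50, 330] [-0.86  0.27  0.89  1.72 -0.22  1.25 -1.43]
-1.5 [640, 20, 150] [-0.62  0.61  0.76  1.72 -0.49  1.01 -1.18]
-1.5 [520, 130, 118] [-0.87  0.47  0.71  2.   -0.42  0.82 -1.42]
-1.5 [670, 80, 118] [-0.65  0.7   0.71  1.65 -0.53  0.99 -1.26]
-1.0 [56
[... 1576 characters left out ...]
.95]
2.0 [640, 20, 150] [-0.32  0.53  0.32  1.7  -0.2   0.95  2.08]
2.0 [520, 130, 118] [-0.44  0.4   0.16  1.97 -0.09  0.77  1.78]
2.0 [670, 80, 118] [-0.29  0.61  0.18  1.62 -0.13  0.92  1.93]
2.5 [560, 50, 330] [-0.47  0.22  0.38  1.7  -0.09  1.24  2.43]
2.5 [640, 20, 150] [-0.21  0.52  0.17  1.69 -0.1   0.94  2.5 ]
2.5 [520, 130, 118] [-0.36  0.4   0.07  1.97 -0.04  0.78  2.23]
2.5 [670, 80, 118] [-0.21  0.61  0.07  1.61 -0.05  0.92  2.37]
3.0 [560, 50, 330] [-0.41  0.22  0.31  1.7  -0.07  1.24  2.92]
3.0 [640, 20, 150] [ 0.7   0.99 -1.33  1.63  0.99  1.34  2.21]
3.0 [520, 130, 118] [-0.27  0.4  -0.05  1.96  0.03  0.78  2.67]
3.0 [670, 80, 118] [-0.14  0.61 -0.05  1.61  0.03  0.92  2.81]
```

```bash
python3 - <<'E'
from h import *
robot.movep([590,50,330],down(1.3)); print(robot.observe()['t'])
grip(0.0); print(robot.observe()['t'])
for c in ['wrist','top','scene']:
    snap(c,f'b_{c}.png')
    for n in ['caddy','lid_front','latch_pivot','latch_post']:
        r=viewer.pinpoint(n,c)
        for d in r[:1]: print(c,n,round(d['confidence'],2),toworld(d['at'],c).round(1))
o=robot.observe(); print(o['t'],o['tcp_pos'],o['contact_force'])
E
```

```text
3.7417
5.0917
wrist caddy 0.8 [ 6.877e+02  5.040e+01 -4.000e-01]
wrist lid_front 0.72 [613.3  51.9 140. ]
wrist latch_pivot 0.76 [580.8  51.3 113.9]
wrist latch_post 0.64 [545.4 130.9 144.3]
top caddy 0.67 [687.2  53.7  -1.4]
top latch_post 0.49 [ 603.1 -367.    -5.4]
scene caddy 0.88 [689.5  57.2   2.1]
scene lid_front 0.74 [616.6  46.5 139.7]
scene latch_pivot 0.5 [584.   53.1 107.3]
scene latch_post 0.68 [540.7 128.6 141. ]
5.8417 [589.99356127  49.97730849 329.96136243] [-0.23536876 -0.86567189 -1.03698125]
```

View pics/b_wrist.png

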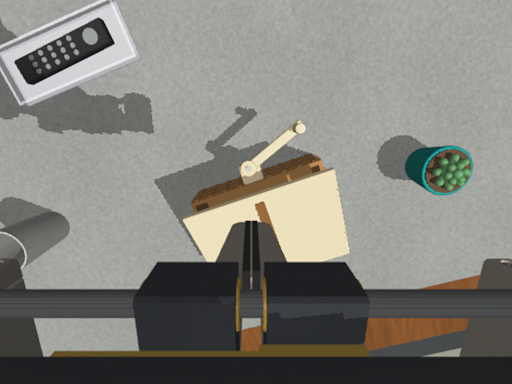

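View pics/b_scene.png

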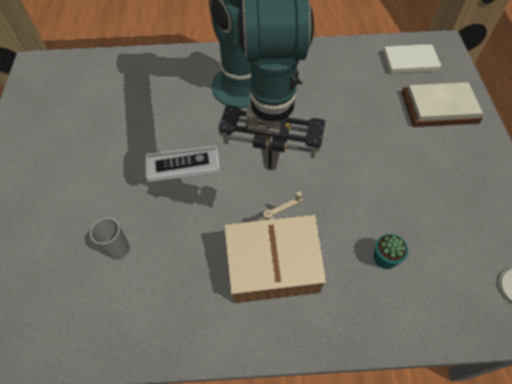

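```bash
python3 - <<'E'
from h import *
p=np.array([639,27.,165]); 
robot.movep(p,down(1.57)); o=robot.observe(); print(o['t'],o['contact_force']); b=o['contact_force'][2]
p[2]=145; robot.servo_line(p,feed=80)
p[2]=104; robot.servo_line(p,feed=60); o=robot.observe(); print(o['t'],o['contact_force'],o['tcp_pos'])
z=104
while z>90:
    z-=1.5; p[2]=z; robot.servo_line(p,feed=30); o=robot.observe(); f=o['contact_force'][2]-b
    print(z,round(o['t'],2),o['contact_force'].round(2) ,o['tcp_pos'].round(1))
    if f>7: break
E
```

```text
6.5667 [-0.73525874 -0.71223059  1.81533071]
7.8 [ 0.19232329  0.56945628 -1.59652325] [639.34197561  26.9415376  104.07739071]
102.5 8.05 [-0.36 -0.4  -0.42] [639.1  27.  102.7]
101.0 8.3 [ 0.65 -0.68  0.22] [639.1  27.1 101.1]
99.5 8.55 [0.65 0.01 0.62] [639.   27.   99.4]
98.0 8.8 [ 0.09 -0.03  0.13] [638.9  27.   97.8]
96.5 9.05 [-0.06  0.27 -0.12] [638.9  27.   96.3]
95.0 9.3 [-0.67  0.06  5.03] [639.1  27.   95.4]
93.5 9.55 [-4.85  0.09 13.85] [639.1  27.   95.3]
```

```bash
python3 - <<'E'
from h import *
robot.servo_line([639,27,165],feed=100)
robot.movep([560,50,330],down(1.57)); robot.hold(0.3)
for c in ['wrist','scene']:
    snap(c,f'c_{c}.png')
    for n in ['caddy','lid_front','latch_pivot','latch_post']:
        r=viewer.pinpoint(n,c)
        for d in r[:1]: print(c,n,round(d['confidence'],2),toworld(d['at'],c).round(1))
o=robot.observe(); print(o['t'],o['tcp_pos'],o['contact_force'])
im=cv2.imread('pics/c_wrist.png'); cv2.imwrite('pics/c_big.png',cv2.resize(im[60:300,120:420],None,fx=2.5,fy=2.5,interpolation=cv2.INTER_CUBIC))
import pickle; pickle.dump(viewer.camera_info('wrist'),open('cw.pkl','wb'))
E
```

```text
wrist caddy 0.61 [687.9  48.6  -0.7]
wrist lid_front 0.91 [602.2  50.6  95.2]
wrist latch_pivot 0.95 [577.3  50.6 111.9]
wrist latch_post 0.85 [545.7 133.3 143.8]
scene caddy 0.88 [ 6.884e+02  5.460e+01 -3.000e-01]
scene lid_front 0.86 [608.   46.   93.6]
scene latch_pivot 0.56 [580.   50.8 107.5]
scene latch_post 0.73 [542.9 131.  139.5]
11.9833 [559.99522093  50.00476459 330.07301477] [-0.81691395  0.45702987  0.17179821]
```

View pics/c_big.png

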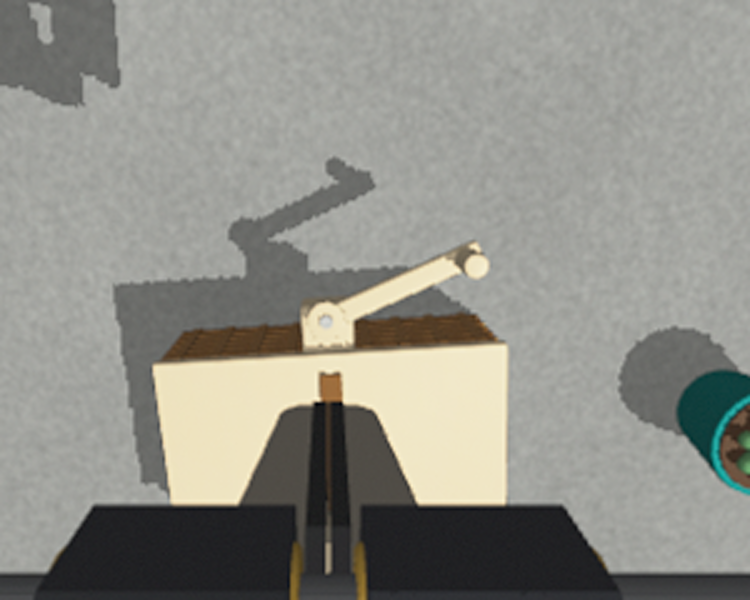

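View pics/c_scene.png

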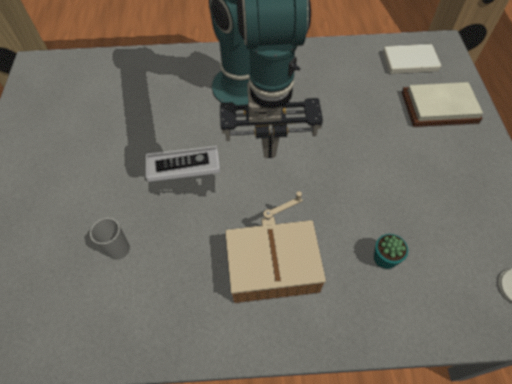

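```bash
cat >> h.py <<'E'
def ray(uv,z,i):
    K,R,t=[np.array(i[k]) for k in('camera_matrix','R','t')]
    d=R.T@np.linalg.solve(K,[uv[0],uv[1],1]); c=-R.T@t
    return c+d*(z-c[2])/d[2]
E
python3 - <<'E'
from h import *
import pickle; i=pickle.load(open('cw.pkl','rb'))
for n,(u,v),z in [('FL',(154,364),95),('FR',(507,344),95),('hub',(326,321),109),('rib',(331,374),98),('post',(476,265),139)]:
    print(n,ray((120+u/2.5,60+v/2.5),z,i).round(1))
s=viewer.camera_info('scene')
for n,uv,z in [('FR',(226,229),95),('FL',(315,222),95),('BR',(231,293),95),('BL',(323,284),95),('ribf',(271.5,227),98),('ribb',(277.5,282),98),('post',(298.5,195.5),139)]:
    print(n,ray(uv,z,s).round(1))
E
cd pics; python3 -c "
import cv2;im=cv2.imread('c_scene.png');cv2.imwrite('c_s2.png',cv2.resize(im[180:310,210:340],None,fx=4.5,fy=4.5,interpolation=cv2.INTER_CUBIC))"
```

```text
FL [614.8 -60.5  95. ]
FR [601.7 164.   95. ]
hub [583.1  49.5 109. ]
rib [620.7  52.6  98. ]
post [544.2 131.6 139. ]
FR [613.4 -61.1  95. ]
FL [607.8 168.2  95. ]
BR [781.7 -52.7  95. ]
BL [773.2 165.   95. ]
ribf [616.6  55.2  98. ]
ribb [762.8  58.   98. ]
post [552.1 128.4 139. ]
```

View pics/c_s2.png

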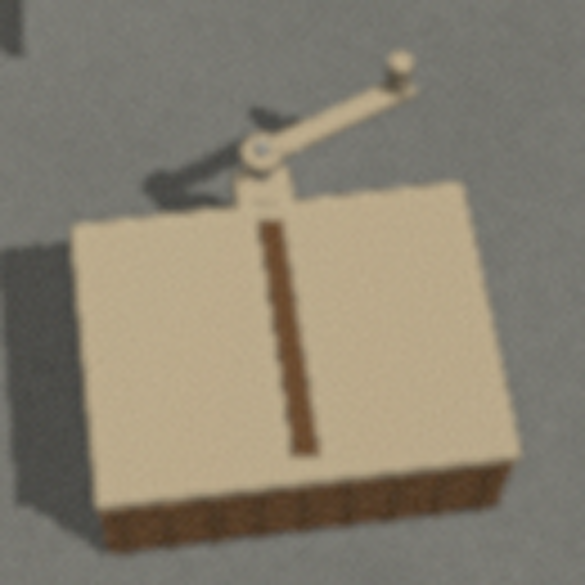

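```bash
python3 - <<'E'
from h import *
s=viewer.camera_info('scene')
for n,(U,V),z in [('FR',(75,228),95),('FL',(465,185),95),('BR',(98,508),95),('BL',(520,460),95),('ribf',(271,222),98),('ribb',(305,455),98),('hub',(262,150),109),('post',(400,63),139)]:
    print(n,ray((210+(U+.5)/4.5-.5,180+(V+.5)/4.5-.5),z,s).round(1))
E
```

```text
FR [617.1 -60.4  95. ]
FL [603.8 163.4  95. ]
BR [780.6 -51.8  95. ]
BL [768.3 170.9  95. ]
ribf [621.9  50.6  98. ]
ribb [759.6  58.   98. ]
hub [581.2  48.3 109. ]
post [546.5 129.1 139. ]
```

```bash
cat >> h.py <<'E'
PIV=np.array([582.,49.]); YAW=.055
def fp(th,off,z,r=90):
    p=PIV+r*np.array([np.cos(th),np.sin(th)])+off*np.array([-np.sin(th),np.cos(th)])
    return np.r_[p,z]
E
python3 - <<'E'
from h import *
robot.movep(fp(2.0,40,175),down(2.0)); b=robot.observe()['contact_force']
robot.servo_line(fp(2.0,40,118),feed=100); o=robot.observe(); print(o['t'],o['contact_force']-b,o['tcp_pos'])
for th in [2.0,1.85,1.7,1.5,1.3,1.1,0.9,0.7,0.5,0.35,0.22,0.12,0.085]:
    robot.servo_line(fp(th,17,118),feed=70,rotation=down(th)); o=robot.observe()
    f=o['contact_force']-b; print(th,round(o['t'],2),f.round(1))
    if np.abs(f).max()>15: print('STOP');break
snap('scene','d_scene.png')
im=cv2.imread('pics/d_scene.png'); cv2.imwrite('pics/d_s2.png',cv2.resize(im[180:310,210:340],None,fx=4.5,fy=4.5,interpolation=cv2.INTER_CUBIC))
E
```

```text
13.4333 [-0.00424329 -0.53224776 -0.01569484] [508.81712402 114.08945525 118.51883824]
2.0 13.91 [ 0.5 -1.5  0.7]
1.85 14.26 [-0.1  0.   0.5]
1.7 14.61 [-0.5 -0.6 -0.4]
1.5 15.02 [ 0.8 -0.6  1.1]
1.3 15.43 [ 0.2 -1.2  0.2]
1.1 15.83 [ 0.2  0.8 -0.6]
0.9 16.24 [-0.5  0.5 -0.3]
0.7 16.65 [ 0.1 -0.4 -0.7]
0.5 17.06 [-0.4 -0.7  0.3]
0.35 17.41 [ 0.4 -0.9 -0. ]
0.22 17.73 [-0.9 -1.1  0.3]
0.12 18.01 [0.3 0.1 0.5]
0.085 18.26 [-0.7 -0.1  0.7]
```

View pics/d_s2.png

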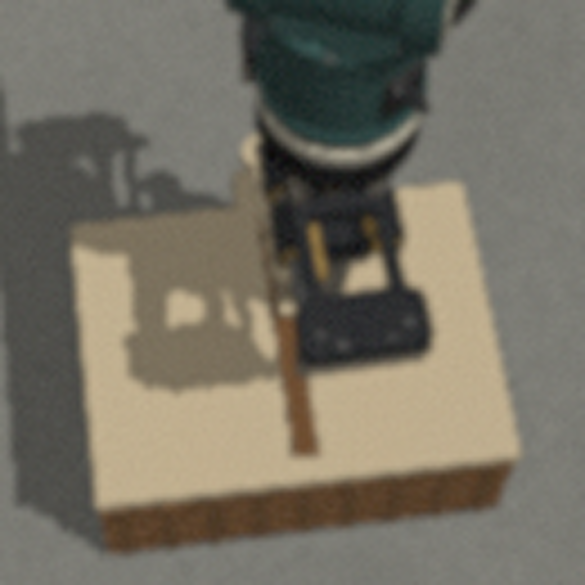

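```bash
python3 - <<'E'
from h import *
robot.servo_line(fp(0.085,40,118),feed=80)
robot.servo_line(fp(0.085,40,200),feed=150)
robot.movep([510,50,330],down(1.57)); robot.hold(0.3)
import pickle
for c in ['wrist','scene']:
    pickle.dump(viewer.camera_info(c),open(f'e_{c}.pkl','wb'))
    im=snap(c,f'e_{c}.png')
    for n in ['caddy','lid_front','latch_pivot','latch_post']:
        for d in viewer.pinpoint(n,c)[:1]: print(c,n,round(d['confidence'],2),toworld(d['at'],c).round(1))
print(robot.observe()['t'])
im=cv2.imread('pics/e_scene.png'); cv2.imwrite('pics/e_s2.png',cv2.resize(im[180:310,210:340],None,fx=4.5,fy=4.5,interpolation=cv2.INTER_CUBIC))
E
```

```text
wrist latch_pivot 0.55 [579.4  51.7 110.7]
scene caddy 0.61 [ 6.877e+02  5.710e+01 -3.000e-01]
scene lid_front 0.66 [606.6  46.4  93.1]
scene latch_pivot 0.81 [579.8  51.3 106.5]
scene latch_post 0.48 [670.9  55.1 140.7]
21.3417
```

View pics/e_wrist.png

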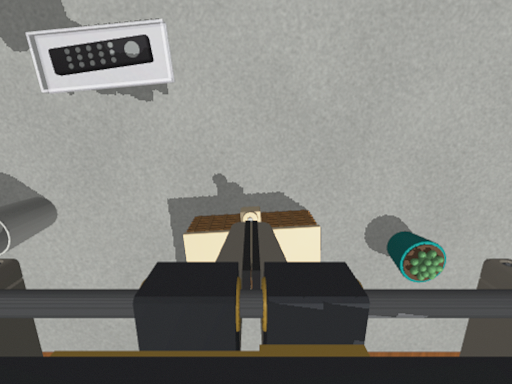

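View pics/e_s2.png

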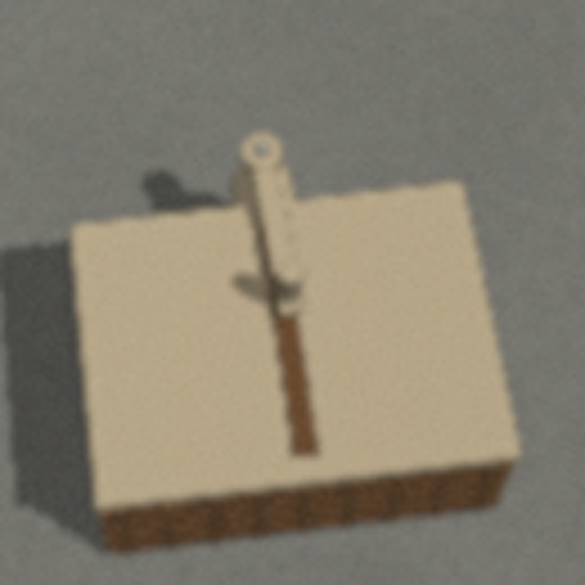

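```bash
python3 - <<'E'
from h import *
robot.movep([770,53,300],down(1.57)); robot.hold(0.3)
import pickle
c='wrist'
pickle.dump(viewer.camera_info(c),open(f'f_{c}.pkl','wb'))
im=snap(c,f'f_{c}.png')
for n in ['lid_front','latch_pivot','latch_post']:
    for d in viewer.pinpoint(n,c)[:1]: print(c,n,round(d['confidence'],2),toworld(d['at'],c).round(1))
print(robot.observe()['t'])
im=cv2.imread('pics/f_wrist.png'); cv2.imwrite('pics/f_b.png',cv2.resize(im[50:290,160:340],None,fx=2.5,fy=2.5,interpolation=cv2.INTER_CUBIC))
E
```

```text
wrist lid_front 0.92 [605.2  50.3  92.5]
wrist latch_pivot 0.59 [579.4  50.4 110.1]
wrist latch_post 0.7 [672.4  60.  140.2]
22.8667
```

View pics/f_wrist.png

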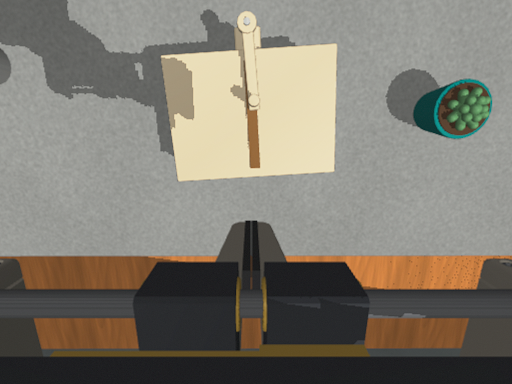

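View pics/f_b.png

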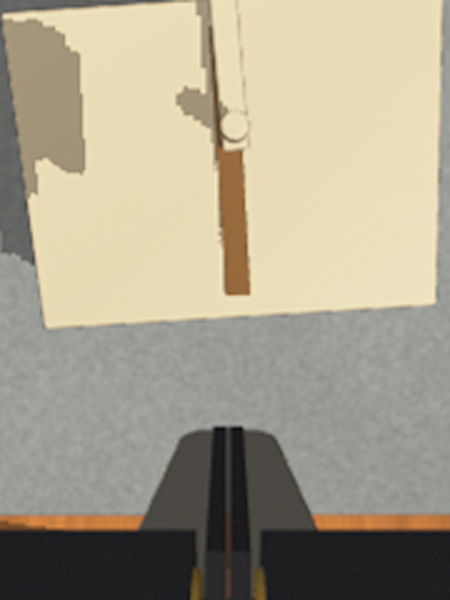

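```bash
python3 - <<'E'
import cv2
im=cv2.imread('pics/f_wrist.png'); cv2.imwrite('pics/f_c.png',cv2.resize(im[5:105,215:295],None,fx=6,fy=6,interpolation=cv2.INTER_CUBIC))
cv2.imwrite('pics/f_d.png',cv2.resize(im[85:185,215:295],None,fx=6,fy=6,interpolation=cv2.INTER_CUBIC))
E
```

```text
(no output)
```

View pics/f_c.png

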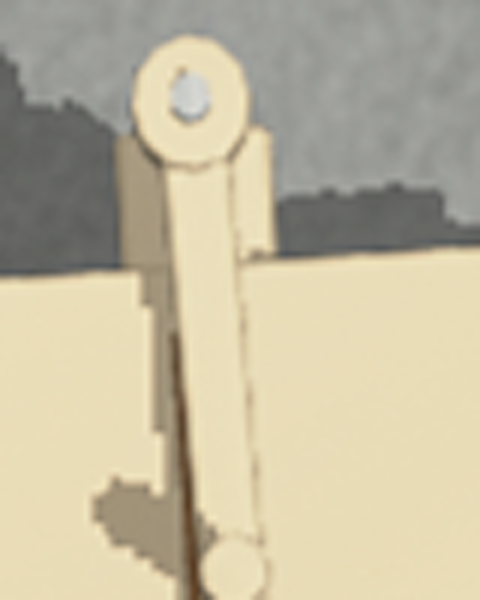

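View pics/f_d.png

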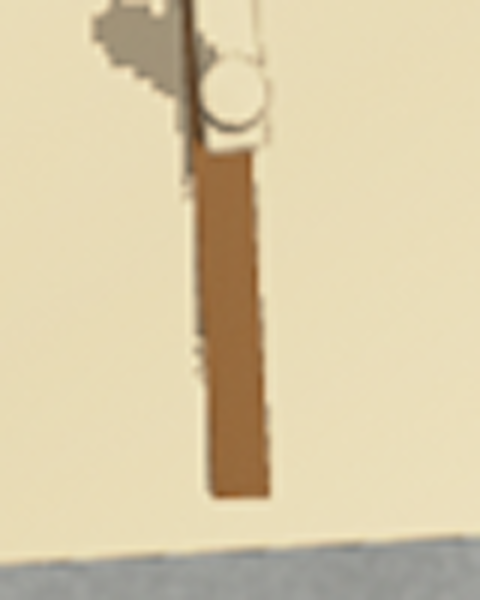

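```bash
python3 - <<'E'
from h import *
import pickle; i=pickle.load(open('f_wrist.pkl','rb'))
def w(U,V,z,r0): return ray((215+(U+.5)/6-.5,r0+(V+.5)/6-.5),z,i)
a1=w(201.5,200,109,5);a2=w(237,622,109,5);hub=w(190.5,98,109,5);post=w(234,92,139,85)
r1=w(224.5,160,98,85);r2=w(240.5,490,98,85)
for n in 'hub a1 a2 post r1 r2'.split(): print(n,eval(n).round(1))
f=lambda p,q: np.arctan2(*(q-p)[:2][::-1])
print('arm',f(a1,a2),'hub-a2',f(hub,a2),'hubpost',f(hub,post),'rib',f(r1,r2),'hubrib',f(hub,r2))
cs=[((163,55),95),((336,44),95),((177.5,180.5),95),((334.5,171),95)]
cw=[ray(u,z,i) for u,z in cs]; print(np.round(cw,1)); print('side',f(cw[0],cw[2]),f(cw[1],cw[3]),'front',f(cw[0],cw[1])-np.pi/2,f(cw[2],cw[3])-np.pi/2)
E
```

```text
hub [579.3  48.4 109. ]
a1 [597.4  50.6 109. ]
a2 [678.8  58.  109. ]
post [670.7  57.  139. ]
r1 [682.2  55.3  98. ]
r2 [756.4  59.1  98. ]
arm 0.09047877112987987 hub-a2 0.09528594444446534 hubpost 0.09306493396264004 rib 0.0510243509572968 hubrib 0.0600886800635865
[[613.1 -58.8  95. ]
 [600.6 161.9  95. ]
 [777.6 -52.4  95. ]
 [763.9 173.5  95. ]]
side 0.03872467970148009 0.07106012129360492 front 0.056544341314200164 0.06053705039390378
```

```bash
python3 - <<'E'
from h import *
th=.049
robot.movep(fp(th,45,190),down(th)); b=robot.observe()['contact_force']
robot.servo_line(fp(th,45,118),feed=120)
robot.servo_line(fp(th,24,118),feed=80)
robot.servo_line(fp(th,17,118),feed=30); robot.hold(.2); o=robot.observe(); print(o['t'],o['contact_force']-b, o['tcp_pos']-fp(th,17,118))
robot.servo_line(fp(th,45,118),feed=80)
robot.servo_line(fp(th,45,200),feed=150)
robot.movep([770,53,300],down(1.57)); robot.hold(0.3)
import pickle
pickle.dump(viewer.camera_info('wrist'),open(f'g_wrist.pkl','wb'))
snap('wrist','g_wrist.png');snap('scene','g_scene.png')
print(robot.observe()['t'])
im=cv2.imread('pics/g_wrist.png'); cv2.imwrite('pics/g_c.png',cv2.resize(im[5:105,215:295],None,fx=6,fy=6,interpolation=cv2.INTER_CUBIC))
cv2.imwrite('pics/g_d.png',cv2.resize(im[85:185,215:295],None,fx=6,fy=6,interpolation=cv2.INTER_CUBIC))
E
```

```text
25.8333 [-0.27125586  0.86464795 -0.5662345 ] [-0.03744994  0.03695816 -0.0319171 ]
28.6417
```

View pics/g_c.png

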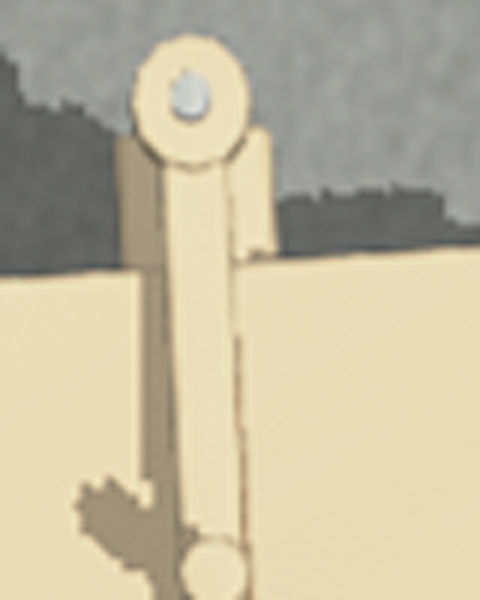

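View pics/g_d.png

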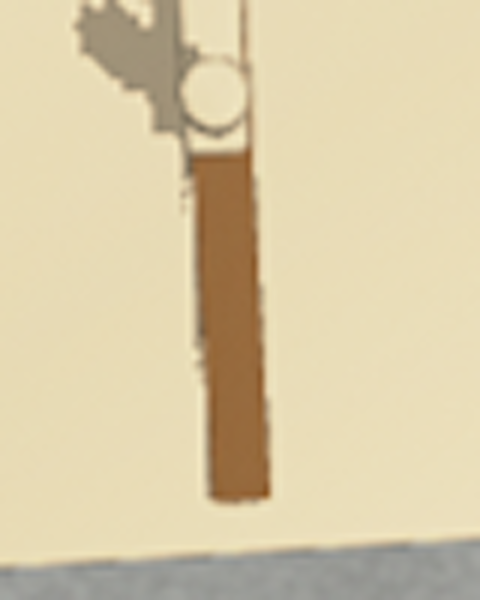

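View pics/g_scene.png

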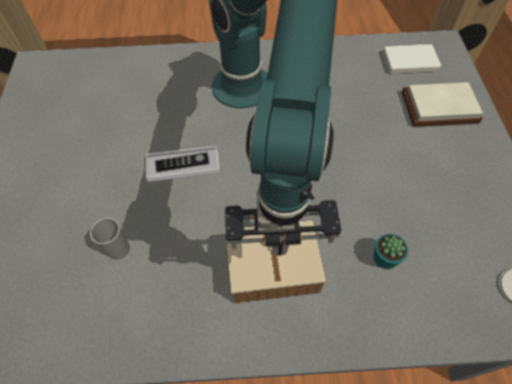

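```bash
python3 - <<'E'
from h import *
import pickle; i=pickle.load(open('g_wrist.pkl','rb'))
def w(U,V,z,r0): return ray((215+(U+.5)/6-.5,r0+(V+.5)/6-.5),z,i)
a1=w(197.5,200,109,5);a2=w(218.5,622,109,5);hub=w(190.5,98,109,5);post=w(214,94,139,85)
r1=w(223.5,160,98,85);r2=w(239.5,490,98,85)
for n in 'hub a1 a2 post r1 r2'.split(): print(n,eval(n).round(1))
f=lambda p,q: np.arctan2(*(q-p)[:2][::-1])
print('arm',f(a1,a2),'hub-a2',f(hub,a2),'hubpost',f(hub,post),'rib',f(r1,r2),'hubrib',f(hub,r2),f(hub,r1))
print(viewer.pinpoint('latch_post','scene')[:1], robot.observe()['contact_force'])
E
```

```text
hub [579.4  48.4 109. ]
a1 [597.5  49.7 109. ]
a2 [678.6  53.9 109. ]
post [671.  53. 139.]
r1 [681.9  55.   98. ]
r2 [755.8  58.8  98. ]
arm 0.05160555823321684 hub-a2 0.05545072447878419 hubpost 0.050577662611394264 rib 0.05094796145516044 hubrib 0.05877948310958094 0.06442343048715596
[] [-0.77702519  0.10600174  0.54993158]
```

```bash
python3 - <<'E'
from h import *
robot.movep([480,50,330],down(1.57)); robot.hold(.3)
snap('scene','z_scene.png')
for n in ['lid_front','latch_post','caddy','tumbler','pot','tray']:
    for d in viewer.pinpoint(n,'scene')[:1]: print(n,round(d['confidence'],2),toworld(d['at'],'scene').round(1))
print(robot.observe()['t']); robot.job_done()
E
```

```text
lid_front 0.72 [610.9  46.5  94.3]
latch_post 0.81 [669.7  54.5 142.2]
caddy 0.62 [690.   56.9   2.5]
tumbler 0.68 [ 608.4 -359.    -2.8]
pot 0.98 [677.8 356.7   1.3]
tray 0.78 [ 337.7 -195.3   -0.7]
30.4667
the job is handed in; nothing more can be done
```

View pics/z_scene.png

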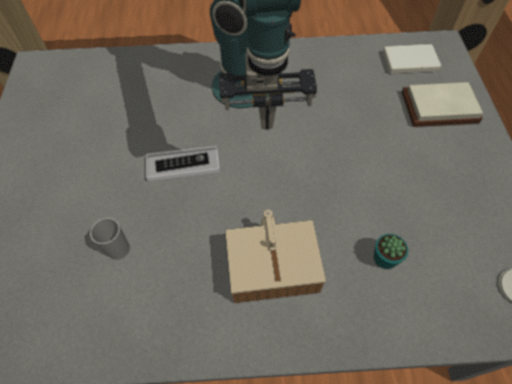

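I pressed the lid shut first, then pushed the latch round by its post until it lay in line with the rib. I handed the job in at 30.5 s, with the hand well clear.

- **Lid:** I pressed it with the shut fingertips down to the hard stop, where the tips stopped at z = 95 mm with about 14 N on the tool. The last picture puts the lid's front edge at z = 94 mm.
- **Latch:** The first push stopped about 0.036 rad short, as planned, and a second small push closed the gap. In the wrist picture the arm then lay at 0.051–0.055 rad and the rib at 0.051 rad. The rib measured from the pivot hub instead gives 0.059–0.064 rad, so the remaining error is about 0.01 rad at most.
- **Everything else:** In the last scene picture (`pics/z_scene.png`) the latch arm lies over the rib, at about pixel (270,230). The caddy, tumbler, pot and tray were found within about 3 mm of where they started horizontally, which is inside the measurement error. The remote looks unmoved in the tray, but I did not re-measure it at the end.

No final check failed. The network missed the post in one scene picture while the arm was hiding it.

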